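Stand the glued block in the trigger clamp and squeeze it up gently

TASK

Stand the toppled black block upright on its grey foot between the jaws of the red and black bar clamp, let go of it, then pump the red trigger (squeeze and release) until the orange spring pad meets the block and is pressed in to roughly half of its spring travel, holding the block between pad and fixed jaw. Move the jaw only with the trigger, never press the pad in all the way, leave the other things alone, and finish while still holding the trigger squeezed.

Things in the scene. Friction and masses are not known exactly. Their poses are not given: they have to be found in the camera images.
- holder: the block to clamp: black, square section 40 x 40 mm, 90 mm long, 170 g, plus a yellow stub (22 mm across, 10 mm high) on its head end and a light grey band (10 mm high) round its foot; a thin yellow glue seam runs round it. Origin: centre of the foot face; its z axis runs from foot to head. It starts lying on one side on the bench, head pointing roughly to +y
- clamp: bar clamp lying on its side, bolted to the bench, its head 56 mm tall. Origin on the bench under the middle of the head (46 mm in x, 44 mm in y). Its steel bar (top at z 42 mm) lies along its y axis through the head; the two jaws (z 6 to 52 mm) reach 60 mm to its -x side; the pistol grip and trigger (both z 22 to 50 mm) stick out to its +x side, to x = 106 mm, side by side
- mouth (a point): point on the bench at the foot of the fixed jaw's face, midway along the jaws (axes as the clamp's). The pad comes from -y. A 40 mm block resting against the fixed jaw has its centre at y = -20 mm and x = 0 here; the steel bar's near side is at x = +42 mm. The jaws and pad are about 50 mm wide (x from -25 to +25 mm)
- clamp_jaw: the red moving jaw with the bar; slides along the clamp's y axis towards the fixed jaw (+y) as the trigger is pumped. Origin on the bench under the face of its spring pad when the pad is not pressed in. Starts 70 to 95 mm from the fixed jaw. A ratchet of 3.5 mm steps keeps it from going back; a full squeeze of the trigger moves it about 7 to 12 mm, and when the trigger is let go it can slip back by up to 3.5 mm to the last tooth
- pad_face (a point): centre of the orange spring pad's face (50 mm wide, z 7 to 51 mm), moves with the jaw and the pad
- jaw_pad (a joint): how far the spring pad is pressed back into its jaw, m: 0 free, 0.017 pressed in all the way (then it crushes). The spring pushes with 2 N at 0 and 0.7 N more for each mm
- trigger (a joint): angle of the trigger, rad: 0 let go, 0.206 fully squeezed (its stop). It springs back by itself with 2 to 4 N; up to 0.07 rad of a squeeze can pass before the ratchet catches, then the jaw moves about 0.06 m per rad. Near the end of the job it takes up to 16 N
- trigger_front (a point): the place to push on the trigger: middle of its outer (-y) face, 68 mm from its pivot, 36 mm above the bench; moves with the trigger about 14 mm towards the grip (clamp's +y) when fully squeezed. The trigger is 12 mm thick. The pivot lies at clamp x = 12, y = -13 mm; the trigger's axes are the clamp's when it is let go
- grip_back (a point): middle of the outer (+y) face of the fixed pistol grip, opposite trigger_front, 36 mm above the bench. From here to trigger_front: 54 mm let go, 40 mm squeezed. The grip is 15 mm thick and does not move
- caliper: blue plastic caliper, 190 mm long, 10 mm thick, lying on the bench; leave alone
- palette: small white ceramic palette, 84 mm across, 16 mm high; leave alone
- tweezers_a: steel tweezers, 125 mm long, on the folded green-blue mat; leave alone
- tweezers_b: a second pair of the same tweezers on the mat; leave alone
Not all that is in view belongs to the job. Of the things like the holder, leave any that is green or turquoise; of the rest the smaller one is meant.

How it is judged:
On the way, in this order (a step that is already met when the one before it is completed fails the run):
1. the block stands upright on the bench between the jaws, let go, before the pad presses on it (angle between holder's own z axis and vertical below 0.1 rad and height (world z) of holder below 0.006 m and x of holder in the frame of mouth between -0.022 and 0.022 m and y of holder in the frame of mouth between -0.078 and -0.012 m and contact force between the fingers and holder below 0.1 N and value of joint jaw_pad below 0.0015 m), for 0.2 s.
2. the trigger is squeezed while the jaw is still on its way (value of joint trigger above 0.07 rad and contact force between the fingers and clamp above 0.5 N and value of joint jaw_pad below 0.0015 m), for 0.02 s.
At the end, for the whole second after the job is handed in: Block upright (0.1 rad) on the bench, within 25 mm of the jaws' centre line, free of the fingers, held between fixed jaw and pad with over 3 N; pad pressed in 3 to 13.5 mm of its 17 mm; the fingers still hold the trigger squeezed (over 0.025 rad and 1 N) (angle between holder's own z axis and vertical below 0.1 rad and height (world z) of holder below 0.006 m and x of holder in the frame of mouth between -0.025 and 0.025 m and contact force between the fingers and holder below 0.1 N and linear speed of holder below 0.02 m/s and value of joint jaw_pad between 0.003 and 0.0135 m and y of pad_face in the frame of mouth above -0.046 m and contact force between holder and clamp above 3 N and value of joint trigger above 0.025 rad and contact force between the fingers and clamp above 1 N); the arm keeps its last pose, push and grip.
It fails at once if the pad is pressed in all the way: the block is crushed (value of joint jaw_pad above 0.0158 m).
It fails at once if the arm pushes the moving jaw, bar or pad itself (contact force between any of the fingers, the arm and clamp_jaw above 8 N).
It fails at once if a bystander is moved by over 30 mm (distance of any of caliper, palette, tweezers_a, tweezers_b from where it was at the start of the episode above 0.03 m).
It also fails if it takes over 72 s, if anything falls off the work surface, if the arm or the gripper's body presses on something with over 40 N, if the wrist force passes 120 N, or if a joint passes its speed limit or range.

ROBOT

A 6-joint arm with a two-finger parallel gripper is mounted at the origin on the work surface. World frame = base frame: x ahead of the robot, y to its left, z up, the work surface at z = 0. Lengths are in m, angles in rad, forces in N, time in s.
With the tool pointing down it reaches from about 0.225 to 0.875 m from the base axis. Payload 3.4 kg.
Tool frame: the origin (TCP) lies where the fingers leave the gripper's body, on its centre line; the fingertips stand 73 mm ahead of it and the grasp point (between the pads) lies 54 mm ahead of it; z points along the fingers, y is the direction in which the jaws open and shut (so a half turn about z gives the same grasp; the last joint's range is limited). The gripper opens to 85 mm and grips with 20 to 120 N. Pads are 22 mm wide; open, the fingers measure 114 mm over their backs; the gripper's body (76 mm by 85 mm) begins 54 mm behind the grasp point. The pads swing forward as they close: fully open they stand 13 mm farther back than shut.
Start: joints at [-1.395, 0.276, 1.505, -0, 1.361, -0.121], TCP at [0.168, -0.55, 0.304] pointing down, gripper open.
Joint ranges: [-2.89, 2.89], [-0.75, 2.08], [0.22, 2.7], [-1.18, 4.32], [0.11, 2.71], [-2.7, 2.7]. Speed limits (rad/s): [2.57, 2.57, 3.14, 3.14, 3.14, 3.14].

INTERFACE

Orientations are given as a unit quaternion [x, y, z, w].
In Python, from station import ctrl gives the robot as it stands.
- The arm moves only by the shell command python3 -m crank 'ROWS' [FORCE]. ROWS is JSON, a list of rows, each an object of numbers: "gripper": the opening, from 0 (shut) to 1 (fully open); "tx", "ty", "tz": the shift along the world's x, y, z in mm; "rx", "ry", "rz": the turn, a rotation vector about the world's x, y, z in degrees. In form: [{"gripper": .., "tx": .., "ty": .., "tz": .., "rx": .., "ry": .., "rz": ..}, ...]. A call has exactly 10 rows; each row is the pose to reach, as a shift and turn from the pose commanded when the call began; what a row does not reach only later rows make up. A row lasts 1/10 s, in which the tool goes at most 50 mm and 8.59 degrees, less where a joint would pass 70% of its speed; a pose out of reach is approached as far as the arm can. A call with a gripper value outside its range is refused whole. The fingers move at their own pace and stop on an object; FORCE is the grip in N (left out, the last holds). Time passes only in rows, so rows that repeat a pose let the fingers close, or fill a call up. It gives the time, the measured TCP pose, the force and the opening at its end, in the units of the state.
- ctrl.state(): the state, without advancing time (a new reading comes with each control period).
- ctrl.snapshot(name): name is "scene" or "side" or "wrist"; returns a dict with "color" (420x560x3 uint8, red, green, blue), "camera_matrix" (3x3 intrinsics, pixels), "rvec" (rotation vector, rad) and "tvec" (3), from world to camera coordinates, as OpenCV has them; the wrist camera has in their place "tool_from_camera" (4x4, takes a point from camera to tool coordinates, whose origin is the TCP and whose axes are the flange's). Camera axes: x right, y down, z forward; pixel columns grow to the right and rows downward; lengths in m; the calibration is good to about 2 mm. A picture is of the moment at which its call begins: read the wrist's pose just before it. There is no depth.
- ctrl.close_job(): hands the job in, once; it reports no verdict.
The state is a dict: "time": time; "joints": joint angles; "joint_velocities": joint speeds; "tau": joint torques, N m; "eef_pos": TCP position; "tool_rot": TCP orientation; "contact_force": force on the tool from outside, world axes, zero at the start; "wrist_torque": the same for the moment, N m; "grip_width": finger opening in m.
Only numpy, scipy, OpenCV 4.12 (cv2) and the standard library are available. Lean on these libraries where they do the work, as an engineer would, in place of code of your own. Each camera call takes 0.05 s, during which the arm holds its last target. There are 200 camera calls.

## Working session

There is one attempt and no reset: what is moved stays moved. The work goes in short steps, Python scripts to look and compute and a shell command to move; the robot and the scene stay as the last step left them, time stands still between calls to the robot, and variables do not carry over. Pictures are saved under pics/ and viewed, about 8 in all and at most 12, crops included, and the job is handed in when it is done.

```bash
mkdir -p pics; ls; cat > h.py <<'E'
import numpy as np, cv2
from scipy.spatial.transform import Rotation as R
from station import ctrl
def snap(n,f=None):
    st=ctrl.state(); s=ctrl.snapshot(n)
    if f: cv2.imwrite('pics/'+f,s['color'][:,:,::-1])
    K=np.array(s['camera_matrix'])
    if n=='wrist':
        T=np.eye(4);T[:3,:3]=R.from_quat(st['tool_rot']).as_matrix();T[:3,3]=st['eef_pos']
        W=T@np.array(s['tool_from_camera']); M=np.linalg.inv(W)
    else:
        M=np.eye(4);M[:3,:3]=cv2.Rodrigues(np.array(s['rvec'],float))[0];M[:3,3]=np.array(s['tvec']).ravel()
    return s['color'],K,M
def ray(K,M,u,v,z):
    W=np.linalg.inv(M);d=W[:3,:3]@np.linalg.inv(K)@[u,v,1];c=W[:3,3]
    return c+d*(z-c[2])/d[2]
def proj(K,M,p):
    q=K@(M[:3,:3]@np.asarray(p)+M[:3,3]);return q[:2]/q[2]
E
python3 - <<'E'
from h import *
import pickle
d={}
ims=[]
for n in('scene','side','wrist'):
    d[n]=snap(n,n+'0.png'); print(n,d[n][1].tolist(),np.linalg.inv(d[n][2])[:3].round(3).tolist())
pickle.dump(d,open('d0.pkl','wb'))
print(ctrl.state())
E
```

```text
pics
scene [[381.86826273116736, 0.0, 284.71283274988474], [0.0, 381.86826273116736, 209.75445653825005], [0.0, 0.0, 1.0]] [[-0.643, 0.584, -0.496, 1.024], [0.766, 0.482, -0.426, 0.515], [-0.009, -0.653, -0.757, 0.765]]
side [[543.4313181925411, 0.0, 277.79044277960537], [0.0, 543.4313181925411, 207.24701352075616], [0.0, 0.0, 1.0]] [[-0.989, -0.1, 0.113, 0.422], [-0.15, 0.571, -0.807, 1.156], [0.016, -0.815, -0.579, 0.769]]
wrist [[353.75754936550805, 0.0, 275.09197426043426], [0.0, 353.75754936550805, 210.52253222236544], [0.0, 0.0, 1.0]] [[0.292, -0.904, -0.313, 0.248], [-0.956, -0.277, -0.093, -0.524], [-0.003, 0.326, -0.945, 0.373]]
{'time': 0.15, 'joints': array([-1.39499926e+00,  2.76484772e-01,  1.50581921e+00,  1.24459201e-05,
        1.36068753e+00, -1.21048329e-01]), 'joint_velocities': array([-0.00036403, -0.00250734, -0.0034752 ,  0.00063757,  0.00152069,
       -0.00016309]), 'tau': array([-2.30842497e-04, -4.17145944e+01, -2.46033901e+01, -2.02606861e-04,
        7.63316959e-03,  9.58467865e-06]), 'eef_pos': array([ 0.16811388, -0.54958903,  0.30322757]), 'tool_rot': array([ 9.89005508e-01,  1.47877031e-01, -1.30611411e-05, -6.99334360e-04]), 'contact_force': array([ 0.25730524, -0.41855043, -0.33928684]), 'wrist_torque': array([0.00809805, 0.01944812, 0.04081632]), 'grip_width': 0.08530614330472581}
```

View pics/scene0.png

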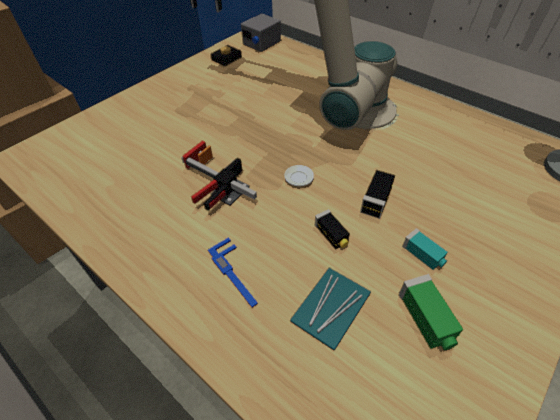

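View pics/side0.png

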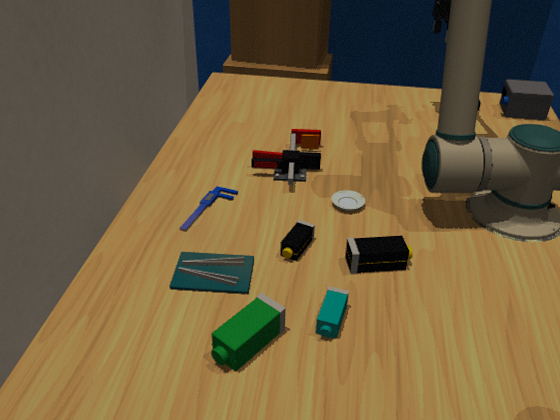

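Holder candidates in the scene view: small black block (332,230), larger black block (378,193), turquoise (427,249) and green (430,312). The small black one fits, because it isn't green or turquoise and is smaller than the other black one. I'll confirm that in an enlarged crop, with the clamp beside it.

```bash
python3 - <<'E'
from h import *
import pickle
d=pickle.load(open('d0.pkl','rb'))
def crop(n,u,v,w,h,W,H): 
    c=d[n][0][v:v+h,u:u+w,::-1]; return cv2.resize(c,(W,H),interpolation=cv2.INTER_CUBIC)
a=np.hstack([crop('scene',175,135,100,75,400,300),crop('scene',290,195,100,75,400,300)])
b=np.hstack([crop('side',240,120,100,75,400,300),crop('side',250,205,100,75,400,300)])
cv2.imwrite('pics/crop1.png',np.vstack([a,b]))
for n,u,v in (('scene',332,228),('side',297,239)): print(ray(*d[n][1:],u,v,.02))
for n,u,v in (('scene',225,180),('side',291,165)): print(ray(*d[n][1:],u,v,.04))
E
```

```text
[0.50703816 0.22418722 0.02      ]
[0.50896942 0.22396876 0.02      ]
[ 0.57036105 -0.08537325  0.04      ]
[ 0.55947283 -0.05390775  0.04      ]
```

View pics/crop1.png

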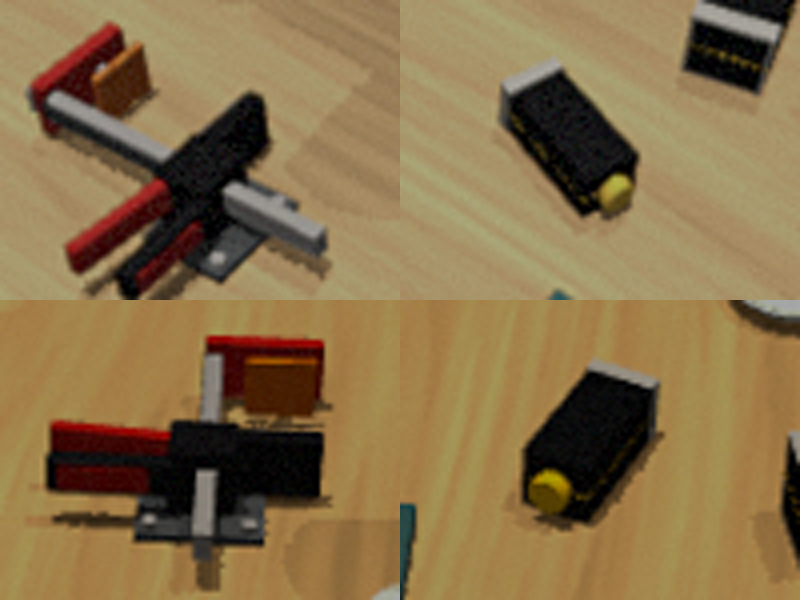

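Crop confirmed: bottom left of the scene view shows the small black block with grey foot (320,213) and yellow stub (344,243). The clamp's jaws point to -x, its moving jaw with orange pad lies to -y, and trigger and grip stick out to +x. Next I'll look at both from above with the wrist camera.

```bash
python3 -m crank '[{"gripper":1,"tx":25,"ty":40,"tz":20},{"gripper":1,"tx":50,"ty":80,"tz":40},{"gripper":1,"tx":75,"ty":120,"tz":60},{"gripper":1,"tx":100,"ty":160,"tz":70},{"gripper":1,"tx":125,"ty":200,"tz":80},{"gripper":1,"tx":150,"ty":240,"tz":80},{"gripper":1,"tx":175,"ty":280,"tz":80},{"gripper":1,"tx":200,"ty":320,"tz":80},{"gripper":1,"tx":225,"ty":360,"tz":80},{"gripper":1,"tx":250,"ty":400,"tz":80}]' 30
python3 -m crank '[{"gripper":1,"tx":25,"ty":40,"tz":0},{"gripper":1,"tx":50,"ty":80,"tz":0},{"gripper":1,"tx":75,"ty":120,"tz":0},{"gripper":1,"tx":100,"ty":160,"tz":0},{"gripper":1,"tx":125,"ty":200,"tz":0},{"gripper":1,"tx":140,"ty":230,"tz":0},{"gripper":1,"tx":140,"ty":230,"tz":0},{"gripper":1,"tx":140,"ty":230,"tz":0},{"gripper":1,"tx":140,"ty":230,"tz":0},{"gripper":1,"tx":140,"ty":230,"tz":0}]'
python3 - <<'E'
from h import *
import pickle
d=snap('wrist','w1.png'); pickle.dump(d,open('d1.pkl','wb')); print(ctrl.state()['joints'], np.linalg.inv(d[2])[:3].round(3).tolist())
im=cv2.imread('pics/w1.png'); cv2.imwrite('pics/w1b.png',cv2.resize(im,(800,600),interpolation=cv2.INTER_CUBIC))
E
```

```text
[-1.39497810e+00  2.76357197e-01  1.50565500e+00 -4.04857964e-05
  1.36067223e+00 -1.21014122e-01] [[0.293, -0.904, -0.313, 0.248], [-0.956, -0.277, -0.093, -0.525], [-0.002, 0.326, -0.945, 0.373]]invalid input at $[0]: expected keys gripper, tx, ty, tz, rx, ry, rz
invalid input at $[0]: expected keys gripper, tx, ty, tz, rx, ry, rz
```

View pics/w1b.png

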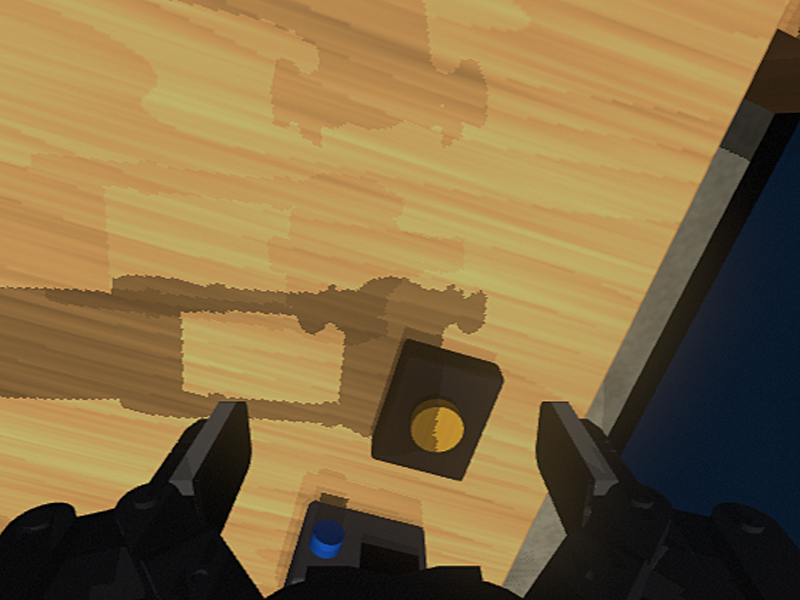

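The move was refused because all seven keys are required; the picture shows only the start place (picture 4). Sending it again.

```bash
python3 -m crank '[{"gripper":1,"tx":25,"ty":40,"tz":20,"rx":0,"ry":0,"rz":0},{"gripper":1,"tx":50,"ty":80,"tz":40,"rx":0,"ry":0,"rz":0},{"gripper":1,"tx":75,"ty":120,"tz":60,"rx":0,"ry":0,"rz":0},{"gripper":1,"tx":100,"ty":160,"tz":70,"rx":0,"ry":0,"rz":0},{"gripper":1,"tx":125,"ty":200,"tz":80,"rx":0,"ry":0,"rz":0},{"gripper":1,"tx":150,"ty":240,"tz":80,"rx":0,"ry":0,"rz":0},{"gripper":1,"tx":175,"ty":280,"tz":80,"rx":0,"ry":0,"rz":0},{"gripper":1,"tx":200,"ty":320,"tz":80,"rx":0,"ry":0,"rz":0},{"gripper":1,"tx":225,"ty":360,"tz":80,"rx":0,"ry":0,"rz":0},{"gripper":1,"tx":250,"ty":400,"tz":80,"rx":0,"ry":0,"rz":0}]' 30
python3 -m crank '[{"gripper":1,"tx":25,"ty":40,"tz":0,"rx":0,"ry":0,"rz":0},{"gripper":1,"tx":50,"ty":80,"tz":0,"rx":0,"ry":0,"rz":0},{"gripper":1,"tx":75,"ty":120,"tz":0,"rx":0,"ry":0,"rz":0},{"gripper":1,"tx":100,"ty":160,"tz":0,"rx":0,"ry":0,"rz":0},{"gripper":1,"tx":125,"ty":200,"tz":0,"rx":0,"ry":0,"rz":0},{"gripper":1,"tx":140,"ty":230,"tz":0,"rx":0,"ry":0,"rz":0},{"gripper":1,"tx":140,"ty":230,"tz":0,"rx":0,"ry":0,"rz":0},{"gripper":1,"tx":140,"ty":230,"tz":0,"rx":0,"ry":0,"rz":0},{"gripper":1,"tx":140,"ty":230,"tz":0,"rx":0,"ry":0,"rz":0},{"gripper":1,"tx":140,"ty":230,"tz":0,"rx":0,"ry":0,"rz":0}]'
python3 - <<'E'
from h import *
import pickle
d=snap('wrist','w2.png'); pickle.dump(d,open('d1.pkl','wb')); print(ctrl.state()['joints'], np.linalg.inv(d[2])[:3].round(3).tolist())
im=cv2.imread('pics/w2.png'); cv2.imwrite('pics/w2b.png',cv2.resize(im,(800,600),interpolation=cv2.INTER_CUBIC))
E
```

```text
time: 1.2
eef_pos: [0.4187, -0.1481, 0.384]
tool_rot: [0.989, 0.148, 0.0, 0.0]
contact_force: [1.4, -0.5, -0.4]
grip_width: 0.0855
time: 2.2
eef_pos: [0.5576, 0.079, 0.3841]
tool_rot: [0.989, 0.147, -0.0, 0.0]
contact_force: [-0.7, 0.1, -0.6]
grip_width: 0.0854
[ 1.73495769e-02  2.24398127e-01  1.38020212e+00 -3.40592689e-04
  1.53677007e+00  1.29305949e+00] [[0.291, -0.904, -0.313, 0.638], [-0.957, -0.275, -0.095, 0.104], [-0.001, 0.327, -0.945, 0.454]]
```

View pics/w2b.png

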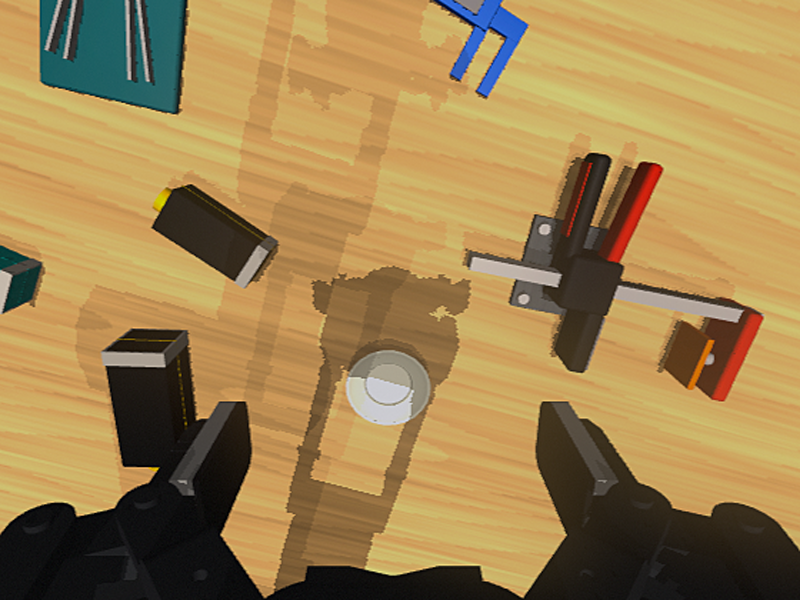

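Wrist picture (5): block at about (215,235) with foot at (257,260), clamp head at (590,280), trigger and grip up at (635,210)/(588,205), pad at (705,360). Enlarging these for exact corners.

```bash
python3 - <<'E'
from h import *
im=cv2.imread('pics/w2.png')
a=cv2.resize(im[120:210,95:200],(350,300),interpolation=cv2.INTER_CUBIC)
b=cv2.resize(im[100:290,320:540],(695,600),interpolation=cv2.INTER_CUBIC)
o=np.zeros((600,800,3),np.uint8)
b=cv2.resize(im[100:290,320:540],(440,380),interpolation=cv2.INTER_CUBIC)
o[:300,:350]=a;o[:380,355:795]=b
cv2.imwrite('pics/c2.png',o[:380])
E
```

```text
(no output)
```

View pics/c2.png

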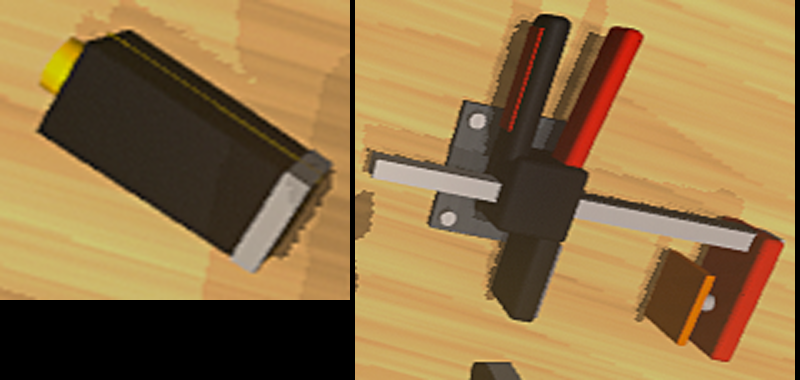

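```bash
python3 - <<'E'
from h import *
import pickle
_,K,M=pickle.load(open('d1.pkl','rb'))
A=lambda x,y,z: ray(K,M,95+x/3.3333,120+y/3.3333,z)
B=lambda x,y,z: ray(K,M,320+(x-355)/2,100+y/2,z)
f1,f2,h1,h2=A(308,181,.04),A(253,270,.04),A(38,130,.04),A(88,46,.04)
print('block',f1,f2,h1,h2,np.linalg.norm(f1-f2),np.linalg.norm(f2-h1),np.degrees(np.arctan2(*(h1-f2)[1::-1])),np.degrees(np.arctan2(*(f1-f2)[1::-1])))
l,r=B(374,169,.042),B(750,243,.042)
print('bar',l,r,np.degrees(np.arctan2(*(l-r)[1::-1])))
for n,x,y,z in [('headTR',587,170,.056),('headBR',565,240,.056),('headTL',518,155,.056),('headBL',500,203,.056),('fjtipR',536,320,.052),('fjtipL',513,320,.052),('fjrootR',560,240,.052),('padtop',711,277,.051),('padbot',681,344,.051),('jawtop',782,238,.052),('jawbot',730,360,.052),('trigtipL',612,28,.05),('trigtipR',641,32,.05),('trigrootL',567,155,.05),('trigrootR',582,168,.05),('griptipL',535,20,.05),('griptipR',570,22,.05)]: print(n,B(x,y,z).round(4))
E
```

```text
block [0.51447029 0.17624136 0.04      ] [0.47579319 0.1884529  0.04      ] [0.50474292 0.27148042 0.04      ] [0.53905105 0.2591058  0.04      ] 0.04055909007913859 0.0879298304018332 70.77754447403984 -17.522497723563497
bar [0.55246896 0.00999889 0.042     ] [ 0.57580821 -0.22982457  0.042     ] 95.55843464747116
headTR [ 0.5908 -0.1052  0.056 ]
headBR [ 0.5473 -0.1113  0.056 ]
headTL [ 0.5874 -0.0633  0.056 ]
headBL [ 0.5575 -0.0648  0.056 ]
fjtipR [ 0.4917 -0.1188  0.052 ]
fjtipL [ 0.4875 -0.1049  0.052 ]
fjrootR [ 0.5455 -0.1106  0.052 ]
padtop [ 0.5501 -0.2108  0.051 ]
padbot [ 0.5026 -0.2152  0.051 ]
jawtop [ 0.5858 -0.2386  0.052 ]
jawbot [ 0.5017 -0.2501  0.052 ]
trigtipL [ 0.6679 -0.0865  0.05  ]
trigtipR [ 0.6706 -0.1028  0.05  ]
trigrootL [ 0.5949 -0.0932  0.05  ]
trigrootR [ 0.5903 -0.105   0.05  ]
griptipL [ 0.6595 -0.0442  0.05  ]
griptipR [ 0.6641 -0.063   0.05  ]
```

Measured: block foot centre (0.495, 0.182), axis yaw 72°, edges 40.6 and 88 mm (as given). Clamp origin is about (0.565, -0.086), yaw 5.5°, pad gap about 95 mm. Plan: grip near the head with the tool leaning 37°, pitch the block up by 90°, and set it down at about (0.521, -0.144).

```bash
python3 -m crank '[{"gripper":1,"tx":-2,"ty":40,"tz":-20,"rx":0,"ry":0,"rz":7},{"gripper":1,"tx":-4,"ty":80,"tz":-40,"rx":0,"ry":0,"rz":14},{"gripper":1,"tx":-6,"ty":120,"tz":-60,"rx":0,"ry":0,"rz":21},{"gripper":1,"tx":-8,"ty":160,"tz":-80,"rx":0,"ry":0,"rz":28},{"gripper":1,"tx":-10,"ty":200,"tz":-100,"rx":0,"ry":0,"rz":35},{"gripper":1,"tx":-12,"ty":240,"tz":-120,"rx":0,"ry":0,"rz":42},{"gripper":1,"tx":-12,"ty":260,"tz":-134,"rx":0,"ry":0,"rz":49},{"gripper":1,"tx":-12,"ty":260,"tz":-134,"rx":0,"ry":0,"rz":55},{"gripper":1,"tx":-12,"ty":260,"tz":-134,"rx":0,"ry":0,"rz":55},{"gripper":1,"tx":-12,"ty":260,"tz":-134,"rx":0,"ry":0,"rz":55}]' 30
python3 -m crank '[{"gripper":1,"tx":0,"ty":0,"tz":-15,"rx":-6.66,"ry":2.16,"rz":0},{"gripper":1,"tx":0,"ty":0,"tz":-30,"rx":-13.3,"ry":4.33,"rz":0},{"gripper":1,"tx":0,"ty":0,"tz":-50,"rx":-20,"ry":6.5,"rz":0},{"gripper":1,"tx":0,"ty":0,"tz":-70,"rx":-26.6,"ry":8.65,"rz":0},{"gripper":1,"tx":0,"ty":0,"tz":-90,"rx":-33.3,"ry":10.8,"rz":0},{"gripper":1,"tx":0,"ty":0,"tz":-97,"rx":-35.2,"ry":11.4,"rz":0},{"gripper":1,"tx":0,"ty":0,"tz":-97,"rx":-35.2,"ry":11.4,"rz":0},{"gripper":1,"tx":0,"ty":0,"tz":-97,"rx":-35.2,"ry":11.4,"rz":0},{"gripper":1,"tx":0,"ty":0,"tz":-97,"rx":-35.2,"ry":11.4,"rz":0},{"gripper":1,"tx":0,"ty":0,"tz":-97,"rx":-35.2,"ry":11.4,"rz":0}]'
python3 - <<'E'
from h import *
s=ctrl.state();m=R.from_quat(s['tool_rot']).as_matrix();print(s['joints'].round(3),m.round(3))
h=np.array([.309,.951,0]);G=np.array([.495,.1823,.03])+.072*h
print((G-.054*m[:,2]-s['eef_pos'])*1000)
E
```

```text
time: 3.25
eef_pos: [0.5465, 0.3393, 0.2504]
tool_rot: [0.81, 0.586, 0.0, 0.0]
contact_force: [-0.2, -0.3, 0.7]
grip_width: 0.0854
time: 4.25
eef_pos: [0.5466, 0.3396, 0.1552]
tool_rot: [0.768, 0.557, -0.255, 0.187]
contact_force: [-0.4, -0.5, -0.7]
grip_width: 0.0854
[ 0.612  0.725  1.245 -0.373  1.7    0.981] [[ 0.25   0.951 -0.183]
 [ 0.761 -0.31  -0.57 ]
 [-0.599  0.003 -0.801]]
[-19.46992805 -58.02837618 -81.96812831]
```

```bash
python3 -m crank '[{"gripper":1,"tx":-5,"ty":-15,"tz":-20,"rx":0,"ry":0,"rz":0},{"gripper":1,"tx":-10,"ty":-29,"tz":-41,"rx":0,"ry":0,"rz":0},{"gripper":1,"tx":-15,"ty":-44,"tz":-62,"rx":0,"ry":0,"rz":0},{"gripper":1,"tx":-17,"ty":-51,"tz":-72,"rx":0,"ry":0,"rz":0},{"gripper":1,"tx":-19.5,"ty":-58,"tz":-82,"rx":0,"ry":0,"rz":0},{"gripper":1,"tx":-19.5,"ty":-58,"tz":-82,"rx":0,"ry":0,"rz":0},{"gripper":1,"tx":-19.5,"ty":-58,"tz":-82,"rx":0,"ry":0,"rz":0},{"gripper":0.3,"tx":-19.5,"ty":-58,"tz":-82,"rx":0,"ry":0,"rz":0},{"gripper":0.3,"tx":-19.5,"ty":-58,"tz":-82,"rx":0,"ry":0,"rz":0},{"gripper":0.3,"tx":-19.5,"ty":-58,"tz":-82,"rx":0,"ry":0,"rz":0}]' 40
python3 -m crank '[{"gripper":0.3,"tx":0,"ty":0,"tz":0,"rx":0,"ry":0,"rz":0},{"gripper":0.3,"tx":0,"ty":0,"tz":0,"rx":0,"ry":0,"rz":0},{"gripper":0.3,"tx":0,"ty":0,"tz":0,"rx":0,"ry":0,"rz":0},{"gripper":0.3,"tx":0,"ty":0,"tz":0,"rx":0,"ry":0,"rz":0},{"gripper":0.3,"tx":0,"ty":0,"tz":0,"rx":0,"ry":0,"rz":0},{"gripper":0.3,"tx":0,"ty":0,"tz":0,"rx":0,"ry":0,"rz":0},{"gripper":0.3,"tx":0,"ty":0,"tz":0,"rx":0,"ry":0,"rz":0},{"gripper":0.3,"tx":0,"ty":0,"tz":0,"rx":0,"ry":0,"rz":0},{"gripper":0.3,"tx":0,"ty":0,"tz":0,"rx":0,"ry":0,"rz":0},{"gripper":0.3,"tx":0,"ty":0,"tz":0,"rx":0,"ry":0,"rz":0}]'
```

```text
time: 5.25
eef_pos: [0.5269, 0.2826, 0.0713]
tool_rot: [0.767, 0.558, -0.256, 0.187]
contact_force: [0.1, 0.1, 0.1]
grip_width: 0.0436
time: 6.25
eef_pos: [0.5269, 0.2823, 0.0714]
tool_rot: [0.767, 0.557, -0.256, 0.187]
contact_force: [0.8, 3.3, 5.3]
grip_width: 0.0393
```

```bash
cat >> h.py <<'E'
def plan(Rf,Pf):
    "shift mm, rotvec deg from measured pose"
    s=ctrl.state();r=(R.from_matrix(Rf)*R.from_quat(s['tool_rot']).inv()).as_rotvec(degrees=True)
    return (np.array(Pf)-s['eef_pos'])*1000,r,np.linalg.norm(r)
Y=np.radians(5.5);xc=np.array([np.cos(Y),np.sin(Y),0]);yc=np.array([-np.sin(Y),np.cos(Y),0]);up=np.array([0,0,1.])
O=np.array([.565,-.086,0])
E
python3 - <<'E'
from h import *
s=ctrl.state();m=R.from_quat(s['tool_rot']).as_matrix()
foot=np.array([.495,.1823,.02]); f=m.T@(foot-s['eef_pos']);f[1]=0
h=m.T@np.array([.309,.951,0]); print('foot in tool',f,'h',h)
# block axes in tool: z=h(with y=0)
h[1]=0;h/=np.linalg.norm(h)
yt=np.array([0,1,0.]);Bt=np.column_stack([yt,np.cross(h,yt),h])
Bw=np.column_stack([xc,np.cross(up,xc),up]); Rf=Bw@Bt.T
T=O-.049*xc-.054*yc; P=T-Rf@f
np.savez('place.npz',Rf=Rf,P=P,f=f)
print(Rf.round(3),T,P,plan(Rf,P))
E
```

```text
foot in tool [-0.05301806  0.          0.1041896 ] h [ 7.98975659e-01  4.61678769e-04 -6.01265069e-01]
[[-0.058  0.995 -0.077]
 [ 0.599  0.096  0.795]
 [ 0.799  0.    -0.601]] [ 0.52140126 -0.14444784  0.        ] [ 0.52632486 -0.19558142  0.10501192] (array([  -0.62403675, -477.91644454,   33.64248687]), array([89.99182185, -9.77465265, 18.47194662]), np.float64(92.38660425386024))
```

```bash
python3 -m crank '[{"gripper":0.3,"tx":0,"ty":0,"tz":30,"rx":0,"ry":0,"rz":0},{"gripper":0.3,"tx":0,"ty":0,"tz":70,"rx":8,"ry":-0.9,"rz":1.6},{"gripper":0.3,"tx":0,"ty":-20,"tz":110,"rx":16,"ry":-1.7,"rz":3.3},{"gripper":0.3,"tx":0,"ty":-45,"tz":150,"rx":24,"ry":-2.6,"rz":4.9},{"gripper":0.3,"tx":0,"ty":-80,"tz":180,"rx":32,"ry":-3.5,"rz":6.6},{"gripper":0.3,"tx":0,"ty":-120,"tz":190,"rx":40,"ry":-4.3,"rz":8.2},{"gripper":0.3,"tx":0,"ty":-160,"tz":190,"rx":48,"ry":-5.2,"rz":9.8},{"gripper":0.3,"tx":0,"ty":-200,"tz":190,"rx":56,"ry":-6.1,"rz":11.5},{"gripper":0.3,"tx":0,"ty":-240,"tz":190,"rx":64,"ry":-7,"rz":13.1},{"gripper":0.3,"tx":0,"ty":-280,"tz":190,"rx":72,"ry":-7.8,"rz":14.8}]'
python3 - <<'E'
from h import *
d=np.load('place.npz');P=d['P'].copy();P[2]+=.07
print(plan(d['Rf'],P),ctrl.state()['joints'].round(2))
E
```

```text
time: 7.25
eef_pos: [0.5255, 0.0003, 0.2611]
tool_rot: [0.671, 0.676, 0.195, -0.235]
contact_force: [0.3, 1.2, -1.5]
grip_width: 0.0389
(array([   0.78317564, -195.86777587,  -86.13499325]), array([17.74129414, -1.85191505,  3.64961031]), np.float64(18.207217322899673)) [-0.42  0.34  1.67  0.53  1.49 -0.57]
```

```bash
python3 -m crank '[{"gripper":0.3,"tx":0,"ty":-40,"tz":0,"rx":8,"ry":-0.8,"rz":1.6},{"gripper":0.3,"tx":0,"ty":-80,"tz":0,"rx":16,"ry":-1.7,"rz":3.3},{"gripper":0.3,"tx":1,"ty":-120,"tz":-10,"rx":17.7,"ry":-1.9,"rz":3.6},{"gripper":0.3,"tx":1,"ty":-160,"tz":-30,"rx":17.7,"ry":-1.9,"rz":3.6},{"gripper":0.3,"tx":1,"ty":-196,"tz":-50,"rx":17.7,"ry":-1.9,"rz":3.6},{"gripper":0.3,"tx":1,"ty":-196,"tz":-76,"rx":17.7,"ry":-1.9,"rz":3.6},{"gripper":0.3,"tx":1,"ty":-196,"tz":-76,"rx":17.7,"ry":-1.9,"rz":3.6},{"gripper":0.3,"tx":1,"ty":-196,"tz":-76,"rx":17.7,"ry":-1.9,"rz":3.6},{"gripper":0.3,"tx":1,"ty":-196,"tz":-76,"rx":17.7,"ry":-1.9,"rz":3.6},{"gripper":0.3,"tx":1,"ty":-196,"tz":-76,"rx":17.7,"ry":-1.9,"rz":3.6}]'
python3 - <<'E'
from h import *
d=np.load('place.npz');P=d['P'].copy()
print(plan(d['Rf'],P),ctrl.state()['joints'].round(2))
o=[]
for n,u,v in(('side',220,60),('scene',150,90)):
    c,K,M=snap(n); o.append(cv2.resize(c[v:v+150,u:u+130,::-1],(400,462),interpolation=cv2.INTER_CUBIC))
cv2.imwrite('pics/p7.png',np.hstack(o))
E
```

```text
time: 8.25
eef_pos: [0.5279, -0.1931, 0.1863]
tool_rot: [0.602, 0.664, 0.298, -0.328]
contact_force: [-0.3, 0.6, -1.6]
grip_width: 0.0395
(array([ -1.56037818,  -2.43306049, -81.23965933]), array([ 0.39792402,  0.02872614, -0.04766375]), np.float64(0.40179665669699854)) [-0.76  0.63  1.52  0.56  1.74 -0.98]
```

View pics/p7.png

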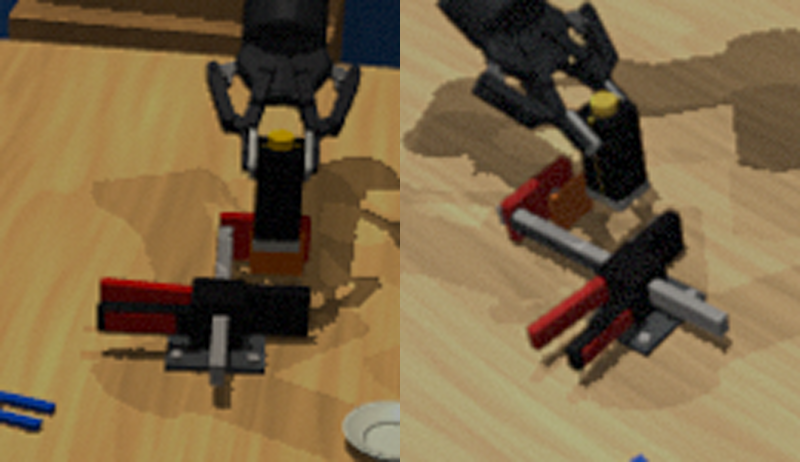

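The block hangs upright above the mouth (picture 7, foot at about (277,245) left view, clear of jaws). Lowering to just above the bench.

```bash
python3 -m crank '[{"gripper":0.3,"tx":-1,"ty":-2,"tz":-15,"rx":0.4,"ry":0,"rz":0},{"gripper":0.3,"tx":-1.5,"ty":-2.4,"tz":-35,"rx":0.4,"ry":0,"rz":0},{"gripper":0.3,"tx":-1.5,"ty":-2.4,"tz":-55,"rx":0.4,"ry":0,"rz":0},{"gripper":0.3,"tx":-1.5,"ty":-2.4,"tz":-66,"rx":0.4,"ry":0,"rz":0},{"gripper":0.3,"tx":-1.5,"ty":-2.4,"tz":-72,"rx":0.4,"ry":0,"rz":0},{"gripper":0.3,"tx":-1.5,"ty":-2.4,"tz":-75,"rx":0.4,"ry":0,"rz":0},{"gripper":0.3,"tx":-1.5,"ty":-2.4,"tz":-75,"rx":0.4,"ry":0,"rz":0},{"gripper":0.3,"tx":-1.5,"ty":-2.4,"tz":-75,"rx":0.4,"ry":0,"rz":0},{"gripper":0.3,"tx":-1.5,"ty":-2.4,"tz":-75,"rx":0.4,"ry":0,"rz":0},{"gripper":0.3,"tx":-1.5,"ty":-2.4,"tz":-75,"rx":0.4,"ry":0,"rz":0}]'
python3 - <<'E'
from h import *
d=np.load('place.npz');P=d['P'].copy()
print(plan(d['Rf'],P))
o=[]
for n,u,v in(('side',240,90),('scene',170,110)):
    c,K,M=snap(n)
    c=c[:,:,::-1].copy()
    o.append(cv2.resize(c[v:v+90,u:u+90],(400,400),interpolation=cv2.INTER_CUBIC))
    print(n,proj(K,M,[.5214,-.1445,.1]),proj(K,M,[.5214,-.1445,.0]))
cv2.imwrite('pics/p8.png',np.hstack(o))
E
```

```text
time: 9.35
eef_pos: [0.5263, -0.1964, 0.1104]
tool_rot: [0.602, 0.662, 0.3, -0.331]
contact_force: [-0.5, 1.2, -1.2]
grip_width: 0.0395
(array([ 0.01465048,  0.81637851, -5.42049467]), array([-0.02811354, -0.01113275,  0.01962888]), np.float64(0.0360499942211785))
side [310.26478071 129.69090085] [308.4381598 162.0669387]
scene [219.92951404 144.54564039] [224.67303625 171.48643745]
```

View pics/p8.png

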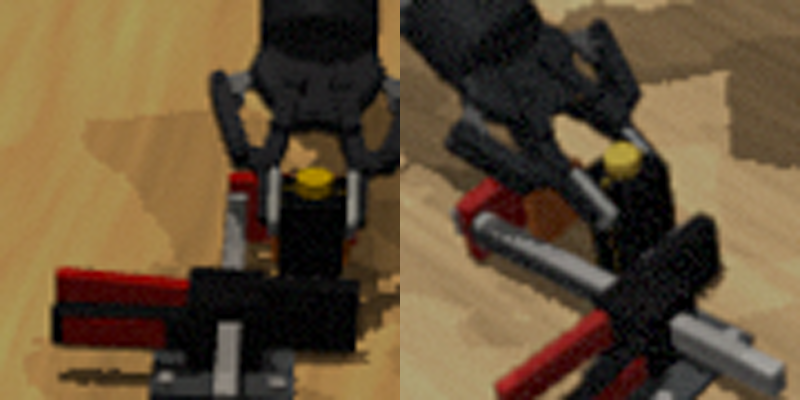

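Picture 8: stub top at side (311,129) and scene (220,144), matching the prediction within about 1 px. Setting down gently.

```bash
python3 -m crank '[{"gripper":0.3,"tx":0,"ty":0,"tz":-1,"rx":0,"ry":0,"rz":0},{"gripper":0.3,"tx":0,"ty":0,"tz":-2,"rx":0,"ry":0,"rz":0},{"gripper":0.3,"tx":0,"ty":0,"tz":-3,"rx":0,"ry":0,"rz":0},{"gripper":0.3,"tx":0,"ty":0,"tz":-4,"rx":0,"ry":0,"rz":0},{"gripper":0.3,"tx":0,"ty":0,"tz":-5,"rx":0,"ry":0,"rz":0},{"gripper":0.3,"tx":0,"ty":0,"tz":-5.5,"rx":0,"ry":0,"rz":0},{"gripper":0.3,"tx":0,"ty":0,"tz":-5.5,"rx":0,"ry":0,"rz":0},{"gripper":0.3,"tx":0,"ty":0,"tz":-5.5,"rx":0,"ry":0,"rz":0},{"gripper":0.3,"tx":0,"ty":0,"tz":-5.5,"rx":0,"ry":0,"rz":0},{"gripper":0.3,"tx":0,"ty":0,"tz":-5.5,"rx":0,"ry":0,"rz":0}]'
```

```text
time: 10.45
eef_pos: [0.526, -0.1963, 0.1067]
tool_rot: [0.601, 0.662, 0.301, -0.332]
contact_force: [-1.3, -3.1, 8.8]
grip_width: 0.0398
```

```bash
python3 -m crank '[{"gripper":0.5,"tx":0,"ty":0,"tz":0.5,"rx":0,"ry":0,"rz":0},{"gripper":0.6,"tx":0,"ty":0,"tz":0.5,"rx":0,"ry":0,"rz":0},{"gripper":0.7,"tx":0,"ty":0,"tz":0.5,"rx":0,"ry":0,"rz":0},{"gripper":0.7,"tx":0,"ty":0,"tz":0.5,"rx":0,"ry":0,"rz":0},{"gripper":0.7,"tx":0,"ty":0,"tz":0.5,"rx":0,"ry":0,"rz":0},{"gripper":0.7,"tx":0.5,"ty":-8,"tz":6,"rx":0,"ry":0,"rz":0},{"gripper":0.7,"tx":2,"ty":-24,"tz":18,"rx":0,"ry":0,"rz":0},{"gripper":0.7,"tx":4,"ty":-48,"tz":36,"rx":0,"ry":0,"rz":0},{"gripper":0.7,"tx":7,"ty":-72,"tz":60,"rx":0,"ry":0,"rz":0},{"gripper":0.7,"tx":7,"ty":-85,"tz":100,"rx":0,"ry":0,"rz":0}]'
python3 - <<'E'
from h import *
# trigger pose: tool down, tool y along clamp y (tool x=+xc or -xc)
for sx in(1,-1):
    Rf=np.column_stack([sx*xc,-sx*yc,-up]); P=O+.078*xc+.004*yc+up*(.25)
    print(sx,plan(Rf,P))
print(ctrl.state()['joints'].round(2))
E
```

```text
time: 11.45
eef_pos: [0.5329, -0.2833, 0.2035]
tool_rot: [0.602, 0.661, 0.3, -0.332]
contact_force: [0.8, 0.2, 0.6]
grip_width: 0.0597
1 (array([109.34936769, 208.72856098,  46.4629904 ]), array([-45.34247669,  37.18042883, -82.70619482]), np.float64(101.38362364267736))
-1 (array([109.34936769, 208.72856098,  46.4629904 ]), array([-37.21469033, -45.38425945,  83.08222168]), np.float64(101.72177614276595))
[-0.84  0.7   1.33  0.52  1.89 -0.97]
```

```bash
python3 -m crank '[{"gripper":1,"tx":0,"ty":0,"tz":40,"rx":-3.7,"ry":3,"rz":-6.8},{"gripper":1,"tx":10,"ty":20,"tz":70,"rx":-7.4,"ry":6.1,"rz":-13.5},{"gripper":1,"tx":25,"ty":45,"tz":80,"rx":-11.1,"ry":9.1,"rz":-20.3},{"gripper":1,"tx":40,"ty":75,"tz":80,"rx":-14.8,"ry":12.1,"rz":-27},{"gripper":1,"tx":55,"ty":105,"tz":80,"rx":-18.5,"ry":15.2,"rz":-33.8},{"gripper":1,"tx":70,"ty":135,"tz":80,"rx":-22.2,"ry":18.2,"rz":-40.6},{"gripper":1,"tx":85,"ty":165,"tz":80,"rx":-25.9,"ry":21.2,"rz":-47.3},{"gripper":1,"tx":100,"ty":190,"tz":80,"rx":-29.6,"ry":24.3,"rz":-54.1},{"gripper":1,"tx":109,"ty":209,"tz":80,"rx":-33.3,"ry":27.3,"rz":-60.8},{"gripper":1,"tx":109,"ty":209,"tz":80,"rx":-37,"ry":30.3,"rz":-67.6}]' 30
python3 - <<'E'
from h import *
Rf=np.column_stack([xc,-yc,-up]); P=O+.078*xc+.004*yc+up*(.23)
print(plan(Rf,P),ctrl.state()['joints'].round(2))
E
```

```text
time: 12.45
eef_pos: [0.6426, -0.0697, 0.2856]
tool_rot: [0.98, 0.179, 0.063, -0.068]
contact_force: [-0.3, -0.3, -0.5]
grip_width: 0.0854
(array([ -0.30211779,  -4.79301185, -55.61192216]), array([ -8.13900516,   6.82586804, -15.16694758]), np.float64(18.516807995903378)) [-0.3   0.36  1.43  0.18  1.3   0.87]
```

```bash
python3 -m crank '[{"gripper":1,"tx":0,"ty":-2,"tz":-10,"rx":-3.3,"ry":2.7,"rz":-6},{"gripper":1,"tx":0,"ty":-5,"tz":-30,"rx":-6.6,"ry":5.5,"rz":-12},{"gripper":1,"tx":0,"ty":-5,"tz":-56,"rx":-8.1,"ry":6.8,"rz":-15.2},{"gripper":1,"tx":0,"ty":-5,"tz":-56,"rx":-8.1,"ry":6.8,"rz":-15.2},{"gripper":1,"tx":0,"ty":-5,"tz":-56,"rx":-8.1,"ry":6.8,"rz":-15.2},{"gripper":1,"tx":0,"ty":-5,"tz":-56,"rx":-8.1,"ry":6.8,"rz":-15.2},{"gripper":1,"tx":0,"ty":-5,"tz":-56,"rx":-8.1,"ry":6.8,"rz":-15.2},{"gripper":1,"tx":0,"ty":-5,"tz":-56,"rx":-8.1,"ry":6.8,"rz":-15.2},{"gripper":1,"tx":0,"ty":-5,"tz":-56,"rx":-8.1,"ry":6.8,"rz":-15.2},{"gripper":1,"tx":0,"ty":-5,"tz":-56,"rx":-8.1,"ry":6.8,"rz":-15.2}]'
python3 - <<'E'
from h import *
import pickle
d=snap('wrist','w9.png'); pickle.dump(d,open('d9.pkl','wb')); s=ctrl.state();print(s['eef_pos'],R.from_quat(s['tool_rot']).as_matrix().round(3).tolist())
im=cv2.imread('pics/w9.png'); cv2.imwrite('pics/w9b.png',cv2.resize(im,(800,600),interpolation=cv2.INTER_CUBIC))
E
```

```text
time: 13.45
eef_pos: [0.6422, -0.0775, 0.2288]
tool_rot: [0.999, 0.049, 0.001, -0.001]
contact_force: [-0.1, 0.2, 0.2]
grip_width: 0.0855
[ 0.64213502 -0.07738478  0.22865683] [[0.995, 0.098, 0.001], [0.098, -0.995, 0.002], [0.001, -0.002, -1.0]]
```

View pics/w9b.png

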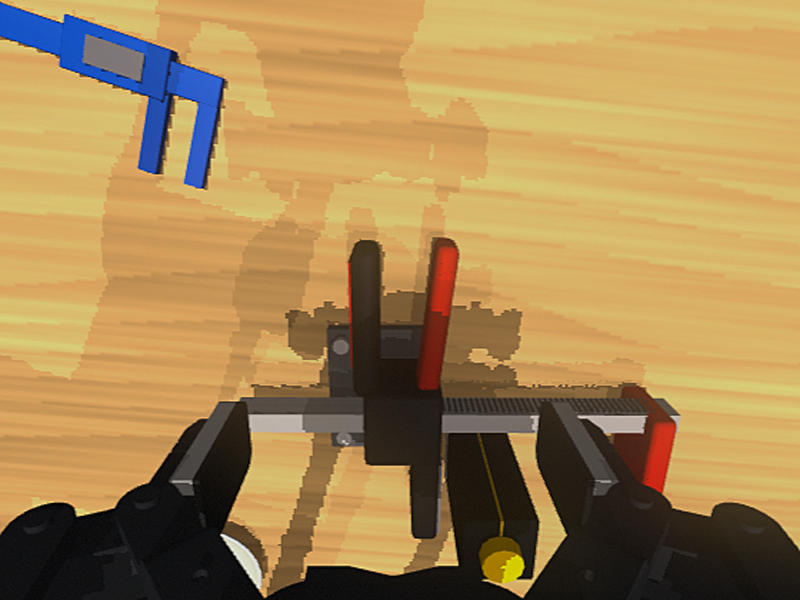

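```bash
python3 - <<'E'
from h import *
import pickle
_,K,M=pickle.load(open('d9.pkl','rb'))
s=ctrl.state();m=R.from_quat(s['tool_rot']).as_matrix()
for n,x,y,z in [('trTipR',459,252,.05),('trTipL',431,245,.05),('trRootR',441,388,.05),('trRootL',420,385,.05),('grTipL',349,252,.05),('grTipR',382,250,.05),('grRootL',355,385,.05),('grRootR',382,385,.05),('tip trig',445,238,.05),('hdR1',441,400,.056),('hdR2',438,464,.056),('hdL1',364,400,.056),('hdL2',366,464,.056),('fj',438,535,.052),('stub',503,562,.1)]:
    p=ray(K,M,x/1.42857,y/1.42857,z); q=p-O; print(n,p.round(4),'clamp',(q@xc).round(4),(q@yc).round(4),'tool xy',(m.T@(p-s['eef_pos']))[:2].round(4))
E
```

```text
trTipR [ 0.6697 -0.107   0.05  ] clamp 0.1022 -0.0309 tool xy [0.0242 0.0325]
trTipL [ 0.6718 -0.0925  0.05  ] clamp 0.1057 -0.0167 tool xy [0.0278 0.0184]
trRootR [ 0.5925 -0.1078  0.05  ] clamp 0.0252 -0.0244 tool xy [-0.0527  0.0259]
trRootL [ 0.5932 -0.0961  0.05  ] clamp 0.0271 -0.0127 tool xy [-0.0508  0.0142]
grTipL [ 0.6642 -0.0519  0.05  ] clamp 0.102 0.0244 tool xy [ 0.0242 -0.0228]
grTipR [ 0.6669 -0.0683  0.05  ] clamp 0.1031 0.0078 tool xy [ 0.0252 -0.0062]
grRootL [ 0.5896 -0.0604  0.05  ] clamp 0.0269 0.0231 tool xy [-0.0509 -0.0216]
grRootR [ 0.5911 -0.0752  0.05  ] clamp 0.027 0.0082 tool xy [-0.0509 -0.0067]
tip trig [ 0.6761 -0.099   0.05  ] clamp 0.1093 -0.0236 tool xy [0.0314 0.0253]
hdR1 [ 0.5884 -0.1078  0.056 ] clamp 0.0212 -0.024 tool xy [-0.0567  0.0254]
hdR2 [ 0.5472 -0.1114  0.056 ] clamp -0.0202 -0.0236 tool xy [-0.0981  0.025 ]
hdL1 [ 0.5842 -0.0662  0.056 ] clamp 0.0211 0.0179 tool xy [-0.0568 -0.0164]
hdL2 [ 0.5431 -0.0706  0.056 ] clamp -0.0204 0.0175 tool xy [-0.0982 -0.0161]
fj [ 0.4928 -0.1187  0.052 ] clamp -0.075 -0.0256 tool xy [-0.1529  0.0269]
stub [ 0.5245 -0.1438  0.1   ] clamp -0.0459 -0.0536 tool xy [-0.1238  0.0549]
```

Picture 9: the block stands free (stub at (503,562)); trigger front at (450,315) and grip back at (352,315). They are 53 mm apart (54 given), so I have the squeeze centre. Descending over the trigger.

```bash
python3 -m crank '[{"gripper":1,"tx":2,"ty":3,"tz":-30,"rx":0,"ry":0,"rz":0},{"gripper":1,"tx":2,"ty":3,"tz":-60,"rx":0,"ry":0,"rz":0},{"gripper":1,"tx":2,"ty":3,"tz":-90,"rx":0,"ry":0,"rz":0},{"gripper":1,"tx":2,"ty":3,"tz":-110,"rx":0,"ry":0,"rz":0},{"gripper":1,"tx":2,"ty":3,"tz":-130,"rx":0,"ry":0,"rz":0},{"gripper":1,"tx":2,"ty":3,"tz":-140,"rx":0,"ry":0,"rz":0},{"gripper":1,"tx":2,"ty":3,"tz":-140,"rx":0,"ry":0,"rz":0},{"gripper":0.8,"tx":2,"ty":3,"tz":-140,"rx":0,"ry":0,"rz":0},{"gripper":0.8,"tx":2,"ty":3,"tz":-140,"rx":0,"ry":0,"rz":0},{"gripper":0.8,"tx":2,"ty":3,"tz":-140,"rx":0,"ry":0,"rz":0}]' 30
python3 - <<'E'
from h import *
import pickle
d={n:snap(n) for n in('side','wrist')}; pickle.dump(d,open('d10.pkl','wb'))
print(ctrl.state()['eef_pos'])
c=d['side'][0][:,:,::-1]
o=np.hstack([cv2.resize(c[110:200,240:340],(400,360),interpolation=cv2.INTER_CUBIC),cv2.resize(d['wrist'][0][:,:,::-1],(400,300))[:300] if 0 else cv2.copyMakeBorder(cv2.resize(d['wrist'][0][:,:,::-1],(400,300)),0,60,0,0,0)])
cv2.imwrite('pics/p10.png',o)
E
```

```text
time: 14.5
eef_pos: [0.645, -0.0747, 0.0897]
tool_rot: [0.999, 0.049, 0.002, -0.001]
contact_force: [0.8, -1.8, -0.7]
grip_width: 0.0687
[ 0.6448897  -0.07464031  0.08954443]
```

View pics/p10.png

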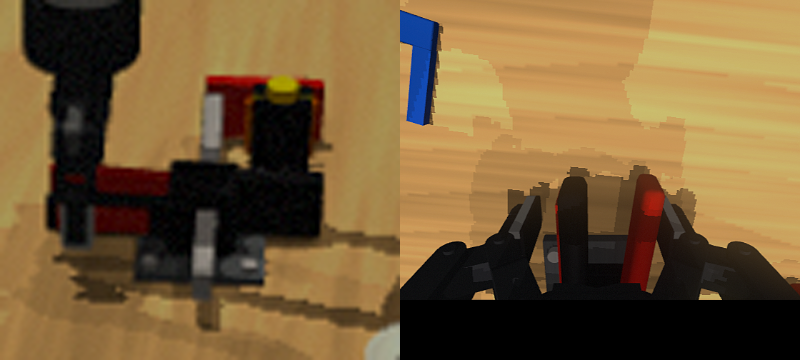

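Fingers straddle trigger and grip (picture 10); the red jaw's top edge shows in the side view at about (262,78) in the crop, so I'll track it numerically. First pump.

```bash
cat > jaw.py <<'E'
from h import *
def jaw(d=None,sv=None):
    c,K,M=d or snap('side',sv)
    p=(c[:,:,0].astype(float)-c[:,:,1])
    out=[]
    for u in (294,297,299):   # top edge of red moving jaw, left of block
        col=p[100:162,u-1:u+2].mean(1); hi=60 if col.max()>80 else col.max()/2
        i=np.argmax(col>hi); v=100+i-(col[i]-hi)/(col[i]-col[i-1]+1e-9)
        out.append((ray(K,M,u,v+.5,.052)-O)@yc*1000)
    return np.round(out,1)
E
python3 - <<'E'
from jaw import *
import pickle
print(jaw(pickle.load(open('d10.pkl','rb'))['side']))
E
python3 -m crank '[{"gripper":0.65,"tx":0,"ty":0,"tz":0,"rx":0,"ry":0,"rz":0},{"gripper":0.6,"tx":0,"ty":0,"tz":0,"rx":0,"ry":0,"rz":0},{"gripper":0.55,"tx":0,"ty":0,"tz":0,"rx":0,"ry":0,"rz":0},{"gripper":0.5,"tx":0,"ty":0,"tz":0,"rx":0,"ry":0,"rz":0},{"gripper":0.46,"tx":0,"ty":0,"tz":0,"rx":0,"ry":0,"rz":0},{"gripper":0.46,"tx":0,"ty":0,"tz":0,"rx":0,"ry":0,"rz":0},{"gripper":0.46,"tx":0,"ty":0,"tz":0,"rx":0,"ry":0,"rz":0},{"gripper":0.46,"tx":0,"ty":0,"tz":0,"rx":0,"ry":0,"rz":0},{"gripper":0.46,"tx":0,"ty":0,"tz":0,"rx":0,"ry":0,"rz":0},{"gripper":0.46,"tx":0,"ty":0,"tz":0,"rx":0,"ry":0,"rz":0}]' 30
python3 - <<'E'
from jaw import *
print(jaw(),ctrl.state()['eef_pos'])
E
```

```text
[-149.3 -150.1 -150.1]
time: 15.6
eef_pos: [0.6452, -0.0741, 0.0899]
tool_rot: [0.999, 0.049, 0.002, -0.001]
contact_force: [-0.2, -1.7, 8.2]
grip_width: 0.0395
[-137.  -137.5 -137.8] [ 0.64522863 -0.0741114   0.08991233]
```

```bash
python3 -m crank '[{"gripper":0.85,"tx":0,"ty":0,"tz":0,"rx":0,"ry":0,"rz":0},{"gripper":0.85,"tx":0,"ty":0,"tz":0,"rx":0,"ry":0,"rz":0},{"gripper":0.85,"tx":0,"ty":0,"tz":0,"rx":0,"ry":0,"rz":0},{"gripper":0.85,"tx":0,"ty":0,"tz":0,"rx":0,"ry":0,"rz":0},{"gripper":0.85,"tx":0,"ty":0,"tz":0,"rx":0,"ry":0,"rz":0},{"gripper":0.46,"tx":0,"ty":0,"tz":0,"rx":0,"ry":0,"rz":0},{"gripper":0.46,"tx":0,"ty":0,"tz":0,"rx":0,"ry":0,"rz":0},{"gripper":0.46,"tx":0,"ty":0,"tz":0,"rx":0,"ry":0,"rz":0},{"gripper":0.46,"tx":0,"ty":0,"tz":0,"rx":0,"ry":0,"rz":0},{"gripper":0.46,"tx":0,"ty":0,"tz":0,"rx":0,"ry":0,"rz":0}]' 30
python3 - <<'E'
from jaw import *
print(jaw())
E
python3 -m crank '[{"gripper":0.85,"tx":0,"ty":0,"tz":0,"rx":0,"ry":0,"rz":0},{"gripper":0.85,"tx":0,"ty":0,"tz":0,"rx":0,"ry":0,"rz":0},{"gripper":0.85,"tx":0,"ty":0,"tz":0,"rx":0,"ry":0,"rz":0},{"gripper":0.85,"tx":0,"ty":0,"tz":0,"rx":0,"ry":0,"rz":0},{"gripper":0.85,"tx":0,"ty":0,"tz":0,"rx":0,"ry":0,"rz":0},{"gripper":0.85,"tx":0,"ty":0,"tz":0,"rx":0,"ry":0,"rz":0},{"gripper":0.85,"tx":0,"ty":0,"tz":0,"rx":0,"ry":0,"rz":0},{"gripper":0.85,"tx":0,"ty":0,"tz":0,"rx":0,"ry":0,"rz":0},{"gripper":0.85,"tx":0,"ty":0,"tz":0,"rx":0,"ry":0,"rz":0},{"gripper":0.85,"tx":0,"ty":0,"tz":0,"rx":0,"ry":0,"rz":0}]' 30
python3 - <<'E'
from jaw import *
print(jaw())
E
```

```text
time: 16.65
eef_pos: [0.645, -0.0742, 0.0898]
tool_rot: [0.999, 0.049, 0.002, -0.001]
contact_force: [0.0, 0.1, 5.1]
grip_width: 0.0396
[-124.9 -125.7 -125.9]
time: 17.7
eef_pos: [0.6442, -0.0743, 0.0885]
tool_rot: [0.999, 0.049, 0.001, -0.001]
contact_force: [-0.2, 0.2, -0.4]
grip_width: 0.0723
[-125.1 -125.7 -126.1]
```

```bash
python3 -m crank '[{"gripper":0.46,"tx":0,"ty":0,"tz":0,"rx":0,"ry":0,"rz":0},{"gripper":0.46,"tx":0,"ty":0,"tz":0,"rx":0,"ry":0,"rz":0},{"gripper":0.46,"tx":0,"ty":0,"tz":0,"rx":0,"ry":0,"rz":0},{"gripper":0.46,"tx":0,"ty":0,"tz":0,"rx":0,"ry":0,"rz":0},{"gripper":0.46,"tx":0,"ty":0,"tz":0,"rx":0,"ry":0,"rz":0},{"gripper":0.85,"tx":0,"ty":0,"tz":0,"rx":0,"ry":0,"rz":0},{"gripper":0.85,"tx":0,"ty":0,"tz":0,"rx":0,"ry":0,"rz":0},{"gripper":0.85,"tx":0,"ty":0,"tz":0,"rx":0,"ry":0,"rz":0},{"gripper":0.85,"tx":0,"ty":0,"tz":0,"rx":0,"ry":0,"rz":0},{"gripper":0.85,"tx":0,"ty":0,"tz":0,"rx":0,"ry":0,"rz":0}]' 30
python3 - <<'E'
from jaw import *
print(jaw())
E
python3 -m crank '[{"gripper":0.6,"tx":0,"ty":0,"tz":0,"rx":0,"ry":0,"rz":0},{"gripper":0.56,"tx":0,"ty":0,"tz":0,"rx":0,"ry":0,"rz":0},{"gripper":0.53,"tx":0,"ty":0,"tz":0,"rx":0,"ry":0,"rz":0},{"gripper":0.5,"tx":0,"ty":0,"tz":0,"rx":0,"ry":0,"rz":0},{"gripper":0.46,"tx":0,"ty":0,"tz":0,"rx":0,"ry":0,"rz":0},{"gripper":0.46,"tx":0,"ty":0,"tz":0,"rx":0,"ry":0,"rz":0},{"gripper":0.46,"tx":0,"ty":0,"tz":0,"rx":0,"ry":0,"rz":0},{"gripper":0.46,"tx":0,"ty":0,"tz":0,"rx":0,"ry":0,"rz":0},{"gripper":0.46,"tx":0,"ty":0,"tz":0,"rx":0,"ry":0,"rz":0},{"gripper":0.46,"tx":0,"ty":0,"tz":0,"rx":0,"ry":0,"rz":0}]' 30
python3 - <<'E'
from jaw import *
print(jaw(sv='s11.png'))
im=cv2.imread('pics/s11.png');cv2.imwrite('pics/s11c.png',cv2.resize(im[105:195,240:340],(660,594),interpolation=cv2.INTER_CUBIC))
E
```

```text
time: 18.75
eef_pos: [0.644, -0.074, 0.0882]
tool_rot: [0.999, 0.049, 0.0, -0.001]
contact_force: [0.5, 0.8, 1.1]
grip_width: 0.0726
[-112.6 -113.1 -113.4]
time: 19.8
eef_pos: [0.6451, -0.0741, 0.0899]
tool_rot: [0.999, 0.049, 0.002, -0.001]
contact_force: [0.9, -0.8, 7.5]
grip_width: 0.0399
[-100.7 -100.  -100.2]
```

View pics/s11c.png

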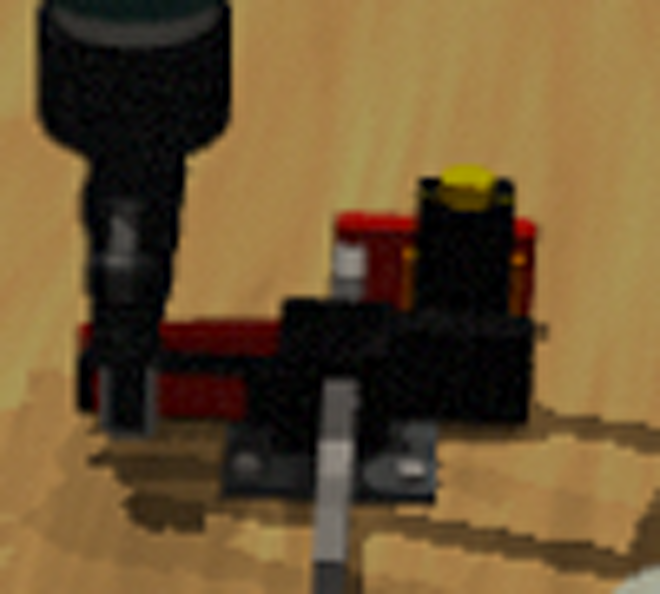

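Picture 11: block upright, pad (orange) just behind it at (410,275), block perhaps already nudged. I'll check its shift numerically against the earlier frame.

```bash
cat >> jaw.py <<'E'
def stub(d):
    c,K,M=d; c=c.astype(int); w=np.clip(np.minimum(c[:,:,0],c[:,:,1])-c[:,:,2]-40,0,None).astype(float)
    g=np.zeros_like(w);g[118:142,298:325]=w[118:142,298:325]
    yy,xx=np.indices(w.shape);S=g.sum()
    return (ray(K,M,(xx*g).sum()/S+.5,(yy*g).sum()/S+.5,.097)-O)@np.column_stack([xc,yc])*1000,S
E
python3 - <<'E'
from jaw import *
import pickle
d0=pickle.load(open('d10.pkl','rb'))['side']
print(stub(d0)); d=snap('side'); print(stub(d),jaw(d))
E
```

```text
(array([-53.85689104, -75.60938567]), np.float64(9411.0))
(array([-52.31064263, -70.22724795]), np.float64(10872.0)) [-100.7 -100.  -100.3]
```

```bash
sed -i 's/-c\[:,:,2\]-40,0,None)/-2.5*c[:,:,2]-20,0,None)/' jaw.py
python3 - <<'E'
from jaw import *
import pickle
d0=pickle.load(open('d10.pkl','rb'))['side']
print(stub(d0)); d=(cv2.imread('pics/s11.png')[:,:,::-1],)+d0[1:]; print(stub(d),jaw(d))
print(d0[0][128:134,306:318].tolist()[1][:6],d0[0][120,310])
E
```

```text
(array([-50.22797656, -46.43142776]), np.float64(4037.5))
(array([-51.19215331, -43.45878763]), np.float64(3702.0)) [-100.7 -100.  -100.2]
[[159, 64, 38], [160, 88, 32], [164, 134, 26], [164, 145, 22], [167, 153, 0], [166, 149, 14]] [164 125  70]
```

The block has moved about 3 mm, with about 5 mm left to the fixed jaw. One more full squeeze (about 12 mm) should give about 7 mm of pad travel, so I'll release and squeeze slowly.

```bash
python3 -m crank '[{"gripper":0.85,"tx":0,"ty":0,"tz":0,"rx":0,"ry":0,"rz":0},{"gripper":0.85,"tx":0,"ty":0,"tz":0,"rx":0,"ry":0,"rz":0},{"gripper":0.85,"tx":0,"ty":0,"tz":0,"rx":0,"ry":0,"rz":0},{"gripper":0.85,"tx":0,"ty":0,"tz":0,"rx":0,"ry":0,"rz":0},{"gripper":0.85,"tx":0,"ty":0,"tz":0,"rx":0,"ry":0,"rz":0},{"gripper":0.7,"tx":0,"ty":0,"tz":0,"rx":0,"ry":0,"rz":0},{"gripper":0.65,"tx":0,"ty":0,"tz":0,"rx":0,"ry":0,"rz":0},{"gripper":0.62,"tx":0,"ty":0,"tz":0,"rx":0,"ry":0,"rz":0},{"gripper":0.58,"tx":0,"ty":0,"tz":0,"rx":0,"ry":0,"rz":0},{"gripper":0.55,"tx":0,"ty":0,"tz":0,"rx":0,"ry":0,"rz":0}]' 30
python3 - <<'E'
from jaw import *
d=snap('side');print(stub(d),jaw(d))
E
python3 -m crank '[{"gripper":0.53,"tx":0,"ty":0,"tz":0,"rx":0,"ry":0,"rz":0},{"gripper":0.52,"tx":0,"ty":0,"tz":0,"rx":0,"ry":0,"rz":0},{"gripper":0.5,"tx":0,"ty":0,"tz":0,"rx":0,"ry":0,"rz":0},{"gripper":0.48,"tx":0,"ty":0,"tz":0,"rx":0,"ry":0,"rz":0},{"gripper":0.46,"tx":0,"ty":0,"tz":0,"rx":0,"ry":0,"rz":0},{"gripper":0.46,"tx":0,"ty":0,"tz":0,"rx":0,"ry":0,"rz":0},{"gripper":0.46,"tx":0,"ty":0,"tz":0,"rx":0,"ry":0,"rz":0},{"gripper":0.46,"tx":0,"ty":0,"tz":0,"rx":0,"ry":0,"rz":0},{"gripper":0.46,"tx":0,"ty":0,"tz":0,"rx":0,"ry":0,"rz":0},{"gripper":0.46,"tx":0,"ty":0,"tz":0,"rx":0,"ry":0,"rz":0}]' 30
python3 - <<'E'
from jaw import *
d=snap('side','s12.png');print(stub(d),jaw(d))
im=cv2.imread('pics/s12.png');cv2.imwrite('pics/s12c.png',cv2.resize(im[105:195,240:340],(660,594),interpolation=cv2.INTER_CUBIC))
E
```

```text
time: 20.9
eef_pos: [0.6451, -0.0761, 0.0894]
tool_rot: [0.999, 0.049, 0.002, 0.001]
contact_force: [0.6, -7.6, 2.6]
grip_width: 0.0469
(array([-51.32518548, -40.2923629 ]), np.float64(3065.5)) [-95.4 -95.6 -96.1]
time: 21.95
eef_pos: [0.6451, -0.0742, 0.0902]
tool_rot: [0.999, 0.049, 0.002, -0.001]
contact_force: [-1.0, -1.3, 7.7]
grip_width: 0.0394
(array([-51.3178837 , -40.47450085]), np.float64(3104.5)) [-89.5 -90.  -90.6]
```

View pics/s12c.png

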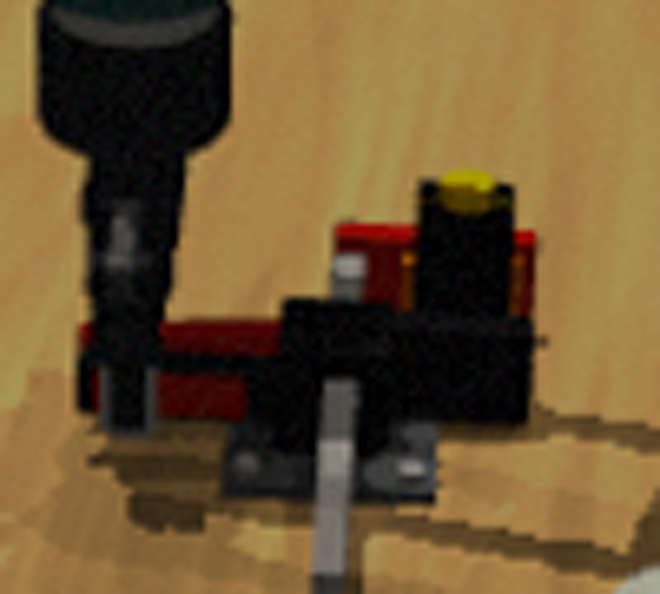

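Picture 12: block upright between the jaws, stub at (468,185), red jaw edge at (375,232). From the last frame the jaw advanced about 10.3 mm and the block 3.1 mm before stopping. That puts the pad about 7 mm in, with the trigger held fully squeezed at 39.4 mm, so I'm handing in.

```bash
python3 -c "
from station import ctrl
print(ctrl.close_job())"
```

```text
the job is handed in; nothing more can be done
None
```

I stood the small black block upright between the clamp jaws, let go of it, and pumped the trigger with five full squeezes. The fifth is still held. I handed the job in at about 22 s of the 72 s allowed; no verdict was reported.

**Last checks**
- **Block:** it stands upright in the last picture. It stopped moving while the jaw went on about 6 mm, so it is against the fixed jaw.
- **Pad:** pressed in about 7 mm (estimate 6 to 8.5 mm; allowed 3 to 13.5, half travel 8.5). This comes from the jaw advancing 10.3 mm on the last pump while the block moved 3.1 mm; the pad joint itself could not be read.
- **Trigger:** the finger opening is 39.4 mm, which is the fully squeezed width.
- **Other things:** I did not go near the caliper, palette or tweezers, and did not measure them again at the end.

**Failed or disagreed**
- My first move call was refused because all seven keys are needed in each row.
- My first stub tracker was thrown off by the wood colour. The corrected one still gives the block's position along the jaws several mm off, so I used it only for relative shifts.

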